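# Fit the squared wheel on its arbor and hold it down against the spring

### The arm

A 7-joint arm with a two-finger parallel gripper is mounted at the origin on the work surface. World frame = base frame: x ahead of the robot, y to its left, z up, the work surface at z = 0. Lengths are in m, angles in rad, forces in N, time in s.
With the tool pointing down it reaches from about 0.35 to 0.9 m from the base axis. Payload 7.2 kg.
Tool frame: the origin (TCP) lies midway between the tips of the shut fingers; the grasp point (between the pads) lies 19 mm behind it; z points along the fingers, y is the line along which they close (so a half turn about z gives the same grasp; the last joint's range is limited). The gripper opens to 85 mm and grips with 20 to 120 N. Pads are 22 mm wide; open, the fingers measure 114 mm over their backs; the gripper's body (76 mm by 85 mm) begins 54 mm behind the grasp point. The pads swing forward as they close: fully open they stand 13 mm farther back than shut.
Start: joints at [-1.344, 0.411, -0.013, 1.596, 0.006, 1.134, -0.082], TCP at [0.182, 0.598, 0.231] pointing down, gripper open.
Joint ranges: [-2.95, 2.95], [-0.29, 1.99], [-1.47, 1.44], [0.14, 2.54], [-1.03, 4.17], [0.13, 1.85], [-2.86, 2.86]. Speed limits (rad/s): [2.39, 2.39, 3.01, 3.01, 3.14, 3.14, 3.14].

### API

Orientations are given as a unit quaternion [w, x, y, z].
In Python, from plant import robot gives the robot as it stands. Calls block until the motion is done:
- robot.move_to(position, orientation): joint-space move of the TCP to a pose.
- robot.line_to(position, velocity=0.15, ori=None, until_force=None): straight line of the TCP; ori=None keeps the orientation; velocity is the mean speed in m/s. With until_force (N) it stops when the force on the tool has changed by that much, and returns True; else False.
- robot.goto_joints(angles): joint-space move.
- robot.gripper_to(opening, force=None): opening from 0.0 (shut) to 1.0 (fully open); force is the grip in N (None keeps the last); returns when the fingers have stopped.
- robot.sleep(seconds).
- robot.ik(position, orientation): joint angles nearest the present ones, or None.
- robot.get_image(name): name is "side" or "top" or "wrist"; returns the picture (400x640x3 uint8, red, green, blue); there is no depth.
- robot.calibration(name): a dict with "fx", "fy", "cx", "cy" (pixels), "view" (4x4, takes a point from world to camera coordinates). Camera axes: x right, y down, z forward; pixel columns grow to the right and rows downward; lengths in m; the calibration is good to about 2 mm. The wrist camera is an equidistant fisheye: a pixel r from the principal point sees the ray r / f radians off the axis. A picture is of the moment at which its call begins: read the wrist's pose just before it. calibration takes no time and is no camera call; for the wrist camera it gives the pose at the moment of the call.
A pose or a line that the arm cannot do raises robot.Unreachable and nothing moves.
- robot.finish_job(): hands the job in; it is judged then, once.
Readings, each from a call of its own:
- robot.get_time_s(): time.
- robot.get_joints(): joint angles.
- robot.get_qd(): joint speeds.
- robot.get_joint_efforts(): joint torques, N m.
- robot.get_tool_pos(): TCP position.
- robot.get_tool_rot(): TCP orientation.
- robot.get_wrist_force(): force on the tool from outside, world axes, zero at the start.
- robot.get_wrist_torque(): the same for the moment, N m.
- robot.get_grip_width(): opening from 0.0 (shut) to 1.0 (fully open).
- robot.get_finger_force(): force on a finger pad.
Only numpy, scipy, OpenCV 4.12 (cv2) and the standard library are available. Lean on these libraries where they do the work, as an engineer would, in place of code of your own. Each camera call takes 0.05 s, during which the arm holds its last target. There are 200 camera calls.

### The job

Pick up the brass gear wheel with the square hub, set it over the upright steel arbor of the clock movement and turn it until the cross-shaped bore meshes with the arbor's splines. Slide it down and press it fully home against the spring collar, and finish while still holding it pressed down with the gripper, so that the retaining pin could now be put through the arbor's tip. Leave the other wheels and tools on the bench where they lie.

Things in the scene. Friction and masses are not known exactly. Their poses are not given: they have to be found in the camera images.
- wheel_mid (a point): Brass gear wheel to fit, the only one with a SQUARE hub, loose, lying hub up, 0.16 kg. Rim 80 mm across, 6 mm thick, at the bottom; hub 30 x 30 mm, 40 mm high from the underside (34 above the rim). Point: on its axis, 20 mm above the underside. z up; x, y square to the hub's sides, along the slots of its bore; same every quarter turn.
- arbor_tip (a point): Very top of the upright steel arbor, 58 mm above the movement's top plate. First 20 mm down: round pilot 11 mm across, tapered to 5 mm in the top 8 mm; from there to the plate a cross of two blades 20 mm long, 7 mm thick. x, y along the blades (turn with it), z up. Wheel's underside: 20 mm below this point when resting on the blades, 40 at the free collar, 48 fully home (tip then 8 mm above the hub).
- collar (a joint): The spring collar, a steel ring 35 mm across round the foot of the arbor, its top 18 mm above the plate when free. Value in m: 0 free (up), 0.008 pressed down on its stop. A spring pushes it up: 6 N at the start, 12 N fully down; let go, it lifts the wheel again.
- arbor (a joint): The arbor's turn about its upright axis, rad, counter-clockwise from above; 0: blades parallel to the movement's plate edges. Turns stiffly (0.08 N m), stays where it is left.
- wheel: The same wheel; origin at the centre of its underside. Its bore, right through the hub, is a cross of two slots 23 mm long, 10 mm wide; a round rod up to 14 mm across passes at any angle. Not aligned, it rests on top of the arbor's blades; aligned (about 8 degrees of play each way) it slides down.
- movement: The clock movement with the arbor in its middle, fixed to the bench, in a new place every time: two brass plates 130 (x) x 110 (y) mm on four pillars, top plate 60 mm above the bench. Origin: under its middle, at bench height.
- big_wheel_mid (a point): Another brass wheel, not to be used: 92 mm across, five spokes, ROUND hub 28 mm across, 34 mm high, small round bore. Point on its axis, 17 mm above its underside.
- small_wheel_mid (a point): Another brass wheel, not to be used: 64 mm across, five spokes, ROUND hub 22 mm across, 28 mm high, small round bore. Point on its axis, 14 mm above its underside.
- loupe: Bystander: black eye loupe, 34 mm across, 26 mm high, standing. Origin: centre of its underside.
- watch: Bystander: steel pocket watch, 45 mm across, 12 mm thick, lying dial up. Origin: centre of its underside.
- screwdriver: Bystander: small wooden-handled screwdriver, 150 mm long, lying along its x axis. Origin: under its middle.
- brush: Bystander: wooden brush, 160 mm long, lying along its x axis. Origin: under its middle.
- oil_jar: Bystander: amber glass jar with black cap, 44 mm across, 50 mm high. Origin: centre of its underside.
- hammer: Bystander: small hammer, 200 mm long, lying along its x axis. Origin: under its middle.
Not all that is in view belongs to the job. Of the things shaped like the movement, the brass one is meant.

How it is judged:
By the outcome, as a careful person would: the job done as asked, in the order asked, and still so for the second after the job is handed in, while the arm keeps its last pose, push and grip.
It also fails if it takes over 38 s, if anything falls off the work surface, if the arm or the gripper's body presses on something with over 40 N, if the wrist force passes 120 N, or if a joint passes its speed limit or range.

## Working session

There is one attempt and no reset: what is moved stays moved. The work goes in short steps, each a Python script; the robot and the scene stay as the last script left them, time stands still between calls to the robot, and variables do not carry over. Pictures are saved under pics/ and viewed, at most 10 in all, crops included, and the job is handed in when it is done.

```bash
mkdir -p pics; python3 - <<'E'
from plant import robot
import cv2
for n in ("top","side"):
    im=robot.get_image(n); cv2.imwrite(f"pics/{n}0.png",im[:,:,::-1])
    c=robot.calibration(n); print(n,c)
print(robot.get_time_s(),robot.get_tool_rot())
E
```

```text
top {'fx': 446.5585170415622, 'fy': 446.5585170415622, 'cx': 316.259816379029, 'cy': 203.5053016893541, 'view': array([[ 1.78014025e-02, -9.99840261e-01,  1.60050298e-03,
         6.82108456e-03],
       [-9.92256731e-01, -1.78631368e-02, -1.22912518e-01,
         4.83296717e-01],
       [ 1.22921475e-01,  5.99905362e-04, -9.92416219e-01,
         1.22581647e+00],
       [ 0.00000000e+00,  0.00000000e+00,  0.00000000e+00,
         1.00000000e+00]])}
side {'fx': 484.45178201799433, 'fy': 484.45178201799433, 'cx': 315.1011504873689, 'cy': 194.2681080064428, 'view': array([[ 0.97033241, -0.24152717,  0.01093836, -0.44240819],
       [-0.13746794, -0.58836266, -0.79682617,  0.12947758],
       [ 0.19889089,  0.77168259, -0.60410959,  1.40072957],
       [ 0.        ,  0.        ,  0.        ,  1.        ]])}
0.1 [-3.52851412e-05  1.46835787e-01  9.89160615e-01 -7.26083854e-04]
```

View pics/top0.png

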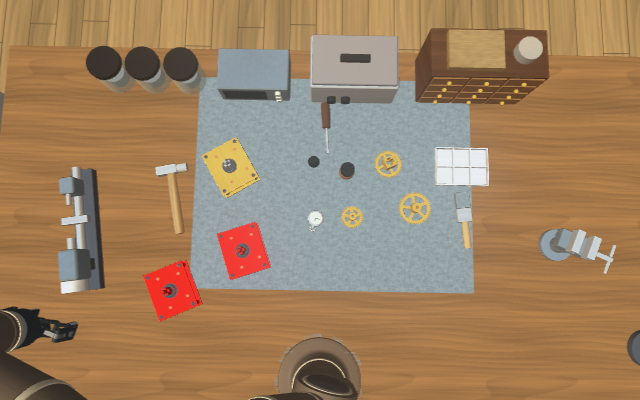

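View pics/side0.png

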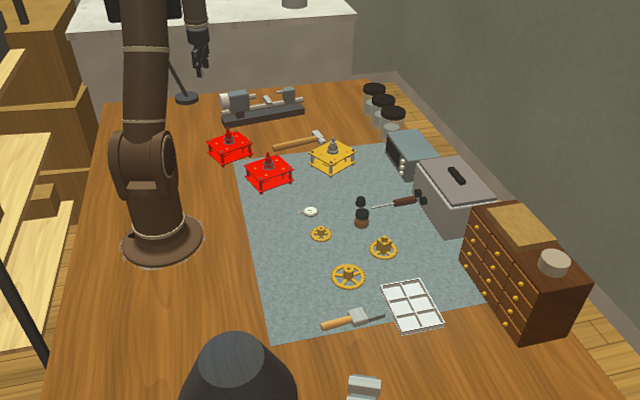

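The top view shows the square-hub wheel probably at (388,164), the big wheel at (415,208), the small wheel at (352,216), and the brass movement at (231,167). The red movements are decoys. The side view shows the wheel at (384,247) and the movement at (332,157).

```bash
cat > h.py <<'E'
from plant import robot
import numpy as np, cv2
def ray(c,u,v,fish=False):
    V=c["view"]; x=(u-c["cx"])/c["fx"]; y=(v-c["cy"])/c["fy"]
    if fish:
        r=np.hypot(x,y); s=np.sin(r)/r if r>1e-9 else 1; d=np.array([x*s,y*s,np.cos(r)])
    else: d=np.array([x,y,1.])
    return -V[:3,:3].T@V[:3,3], V[:3,:3].T@d
def onz(c,u,v,z,fish=False):
    o,d=ray(c,u,v,fish); return o+d*(z-o[2])/d[2]
def quat(yaw):  # tool down, closing line (tool y) at world angle yaw
    a=(yaw+np.pi/2)/2; return [0,np.cos(a),np.sin(a),0]
def shot(name):
    c=robot.calibration("wrist"); im=robot.get_image("wrist")[:,:,::-1].copy()
    cv2.imwrite(f"pics/{name}.png",im); np.save(f"pics/{name}_cal.npy",c,allow_pickle=True); return c,im
def load(name): return np.load(f"pics/{name}_cal.npy",allow_pickle=True).item(), cv2.imread(f"pics/{name}.png")
E
python3 - <<'E'
from h import *
c=robot.calibration("top")
w=onz(c,388,164,.02); m=onz(c,231,167,.06); print(w,m)
cw=robot.calibration("wrist"); V=cw["view"]; print("cam",-V[:3,:3].T@V[:3,3],V[2,:3],robot.get_tool_pos(),cw["fx"],cw["cx"],cw["cy"])
for p in (w,m):
  for y in range(-180,180,30):
    q=robot.ik([p[0],p[1],.2],quat(np.radians(y))); print(y,None if q is None else np.round(q,2))
E
```

```text
[ 0.60208476 -0.18807082  0.02      ] [0.57701318 0.25347221 0.06      ]
cam [0.1045643  0.62054314 0.37210682] [ 0.29864325 -0.09164866 -0.94995407] [0.18148954 0.59760643 0.23052833] 309.70691628693146 321.8198490010946 195.67805386442194
-180 [-0.52  0.77  1.25  1.67 -0.76  1.28 -2.26]
-150 [-0.52  0.77  1.25  1.67 -0.76  1.28 -1.73]
-120 [-0.52  0.77  1.25  1.67 -0.76  1.28 -1.21]
-90 [-0.46  0.67  1.09  1.67 -0.63  1.2  -0.79]
-60 [-0.47  0.68  1.11  1.67 -0.64  1.21 -0.26]
-30 [-0.47  0.67  1.1   1.67 -0.64  1.21  0.26]
0 [-0.46  0.67  1.08  1.67 -0.63  1.2   0.77]
30 [-0.45  0.65  1.05  1.66 -0.6   1.19  1.28]
60 [-0.4   0.61  0.96  1.66 -0.53  1.16  1.74]
90 [-0.3   0.54  0.76  1.66 -0.4   1.12  2.15]
120 [-0.28  0.53  0.73  1.65 -0.39  1.11  2.66]
150 [ 0.97  0.78 -1.24  1.57  0.75  1.34  2.27]
-180 [-0.39  0.45 -0.15  1.61  0.07  1.08  2.59]
-150 [-1.24  0.77  1.25  1.67 -0.76  1.28 -2.45]
-120 [-1.24  0.77  1.25  1.67 -0.76  1.28 -1.93]
-90 [-0.96  0.51  0.68  1.65 -0.35  1.1  -1.75]
-60 [-0.9   0.49  0.59  1.65 -0.3   1.09 -1.28]
-30 [-0.87  0.48  0.54  1.65 -0.28  1.09 -0.77]
0 [-0.81  0.47  0.45  1.64 -0.23  1.08 -0.29]
30 [-0.74  0.46  0.34  1.64 -0.17  1.08  0.18]
60 [-0.66  0.45  0.24  1.63 -0.12  1.07  0.66]
90 [-0.61  0.45  0.16  1.63 -0.08  1.07  1.15]
120 [-0.53  0.45  0.06  1.62 -0.03  1.07  1.63]
150 [-0.46  0.45 -0.04  1.62  0.02  1.08  2.11]
```

```bash
python3 - <<'E'
from h import *
def cam_over(p,yaw,z):
    xd=np.array([np.cos(yaw+np.pi/2),np.sin(yaw+np.pi/2)])
    robot.move_to([*(np.array(p)-.07*xd),z],quat(yaw))
cam_over([.577,.253],np.radians(80),.17); print(robot.get_time_s()); a=shot("mov1")[1]; print(robot.get_time_s())
cam_over([.602,-.188],np.radians(30),.13); b=shot("whl1")[1]; print(robot.get_time_s())
cv2.imwrite("pics/both.png",cv2.resize(np.vstack([a,b]),None,fx=.75,fy=.75))
E
```

```text
2.2167
2.2667
4.1
```

View pics/both.png

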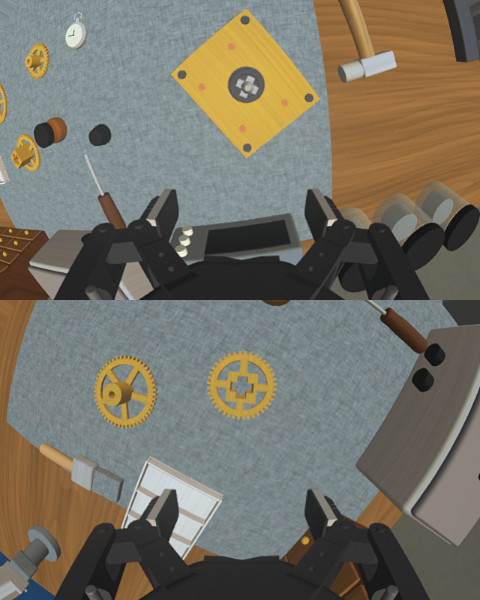

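The upper half shows the brass movement with its arbor cross at about (328,113) in mov1. The lower half shows the square-hub wheel with its cross bore at about (321,113) in whl1. I'll zoom in on both.

```bash
python3 - <<'E'
from h import *
a=load("mov1")[1][88:138,303:353]; b=load("whl1")[1][60:166,268:374]
cv2.imwrite("pics/zoom.png",np.hstack([cv2.resize(a,(400,400),interpolation=2),cv2.resize(b,(400,400),interpolation=2)]))
E
```

```text
(no output)
```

View pics/zoom.png

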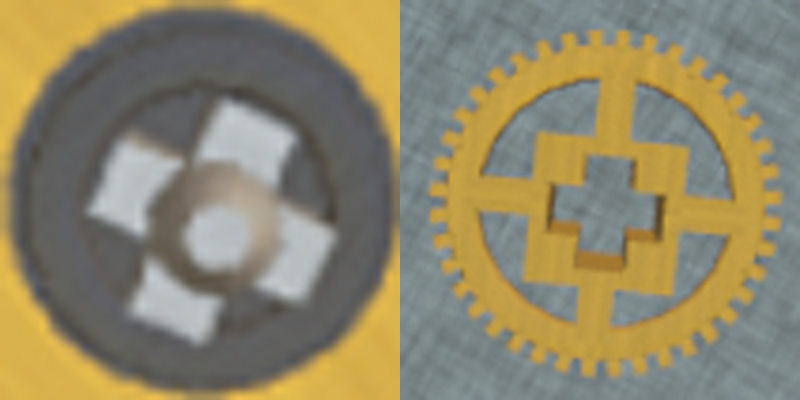

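The left crop shows the arbor blades, with end midpoints at (263,117), (168,330), (108,176) and (320,268) in crop pixels at ×8. The right crop shows the hub top, with corners at (138,132), (290,147), (274,295) and (124,281) at ×3.77.

```bash
python3 - <<'E'
from h import *
def px(l,u0,v0,s): return [(u0+(u+.5)/s-.5, v0+(v+.5)/s-.5) for u,v in l]
c,_=load("mov1")
P=np.array([onz(c,u,v,.098,True)[:2] for u,v in px([(263,117),(168,330),(108,176),(320,268)],303,88,8)])
print("arbor",P.mean(0)); 
for i in (0,2): d=P[i+1]-P[i]; print(np.linalg.norm(d),np.degrees(np.arctan2(d[1],d[0]))%90)
t=onz(c,*px([(218,236)],303,88,8)[0],.118,True); print("tip",t)
c,_=load("whl1")
P=np.array([onz(c,u,v,.040,True)[:2] for u,v in px([(138,132),(290,147),(274,295),(124,281)],268,60,400/106)])
print("wheel",P.mean(0))
for i in range(4): d=P[(i+1)%4]-P[i]; print(np.linalg.norm(d),np.degrees(np.arctan2(d[1],d[0]))%90)
E
```

```text
arbor [0.57921236 0.25890088]
0.020168494856178238 56.60761134249555
0.01980454759492873 56.678943745623975
tip [0.57905355 0.25866452 0.118     ]
wheel [ 0.60498746 -0.18948619]
0.02979899191668677 24.601818999650042
0.029715542813834865 24.691869781030135
0.029943230857439166 24.791851863623037
0.029814977618145624 24.414699979850013
```

```bash
python3 - <<'E'
from h import *
q=quat(np.radians(24.65)); x,y=.6050,-.1895
robot.move_to([x,y,.075],q); 
robot.line_to([x,y,.010],.12); print(robot.get_tool_pos(),robot.get_time_s(),robot.get_wrist_force())
robot.gripper_to(0,90); print(robot.get_grip_width()*85,robot.get_finger_force(),robot.get_wrist_force())
robot.line_to([x,y,.16],.2); c,im=shot("held"); print(robot.get_time_s(),robot.get_tool_pos(),robot.get_grip_width()*85,robot.get_wrist_force())
cv2.imwrite("pics/heldz.png",cv2.resize(im[150:400,200:440],None,fx=2.4,fy=2.4))
E
```

```text
[ 0.60543369 -0.19017731  0.01049696] 5.2333 [-1.15187446  0.00846381  0.75506984]
28.649557099846888 89.72961902618408 [-0.29202132  0.15310293  6.65235348]
6.7417 [ 0.60406011 -0.18897935  0.15828167] 28.712630095273592 [ 0.49226952 -0.73028172 -1.06160144]
```

View pics/heldz.png

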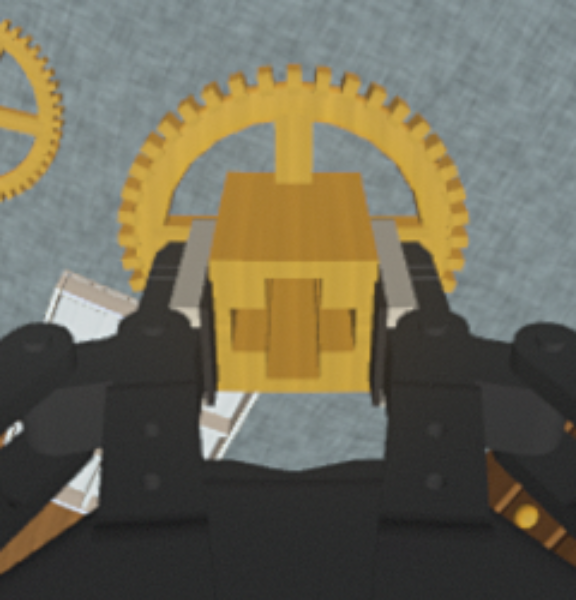

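The wheel is gripped square between the pads. Its hub-top corners in the crop are at (211,263), (379,263), (371,392) and (217,392).

```bash
python3 - <<'E'
from h import *
c,_=load("held"); p=robot.get_tool_pos(); print(p)
P=np.array([onz(c,200+(u+.5)/2.4-.5,150+(v+.5)/2.4-.5,.1583+.0295,True)[:2] for u,v in [(211,263),(379,263),(371,392),(217,392)]])
print(P.mean(0)-[.60406,-.18898],[np.linalg.norm(P[(i+1)%4]-P[i]) for i in range(4)])
d=P[1]-P[0];print(np.degrees(np.arctan2(d[1],d[0]))%90)
o=P.mean(0)-[.60406,-.18898];a=np.radians(24.65);yd=np.array([np.cos(a),np.sin(a)]);xd=np.array([-yd[1],yd[0]]);print("tool x,y off",o@xd,o@yd)
E
```

```text
[ 0.60406011 -0.18897935  0.15828167]
[0.00010351 0.00017944] [np.float64(0.029271433455192723), np.float64(0.029308544619319987), np.float64(0.029776764242910758), np.float64(0.02932979982891477)]
24.767602245343554
tool x,y off 0.0001199204539077739 0.00016892002191382013
```

```bash
python3 - <<'E'
from h import *
q=quat(np.radians(56.65)); g=np.array([.5791,.2588])
robot.move_to([*g,.17],q); robot.sleep(.3)
e=g-robot.get_tool_pos()[:2]; print("err",e,robot.get_tool_rot(),robot.get_time_s())
g2=g+e
robot.line_to([*g2,.140],.1); robot.sleep(.2); print(robot.get_tool_pos(),robot.get_wrist_force())
r=robot.line_to([*g2,.1115],.05,until_force=12); print(r,robot.get_tool_pos(),robot.get_wrist_force(),robot.get_wrist_torque(),robot.get_time_s())
if not r:
    r=robot.line_to([*g2,.094],.04,until_force=15); print(r,robot.get_tool_pos(),robot.get_wrist_force(),robot.get_wrist_torque(),robot.get_time_s())
E
```

```text
err [-0.00032156  0.00071113] [ 6.22714338e-05  2.87507649e-01  9.57778339e-01 -2.31951840e-05] 8.6917
[0.57919341 0.25963497 0.14067661] [-0.32686329 -0.37074427 -0.76856845]
False [0.57888809 0.25944819 0.11146462] [-0.7882758   0.09855654 -1.99213564] [-0.02034203  0.0473538  -0.01361835] 10.0583
False [0.57875038 0.25945156 0.09381899] [-0.12929179 -0.0429     -0.56828298] [ 0.03058197  0.05642307 -0.03101585] 10.6417
```

Meshed with no resistance. The underside is now 15 mm below the blade tops. Next I press it home.

```bash
python3 - <<'E'
from h import *
p=robot.get_tool_pos(); g=[.5789,.2593]
for z in (.086,.081,.0785,.0765,.0745):
    r=robot.line_to([*g,z],.03,until_force=30); robot.sleep(.15)
    print(z,r,robot.get_tool_pos().round(4),robot.get_wrist_force().round(1),robot.get_grip_width()*85,robot.get_finger_force())
    if r or robot.get_wrist_force()[2]>28: break
print(robot.get_time_s()); c,im=shot("home")
for n,b in (("side",(120,180,290,380)),("top",(130,200,190,270))):
    k=robot.get_image(n)[:,:,::-1]; cv2.imwrite(f"pics/{n}1.png",k)
    if n=="side": s=cv2.resize(k[90:190,280:390],(440,400),interpolation=2)
w=cv2.resize(im[180:380,230:410],(360,400)); cv2.imwrite("pics/chk.png",np.hstack([w,s]))
E
```

```text
0.086 False [0.5795 0.2596 0.0869] [-1.4 -0.8  6.2] 28.285099466036627 89.50515925884247
0.081 False [0.5795 0.2596 0.0823] [-2.4 -0.7  9.3] 28.68156433097415 89.92355525493622
0.0785 False [0.5796 0.2596 0.0807] [-4.4 -2.  16. ] 28.614314500127268 90.83161979913712
0.0765 False [0.5797 0.2596 0.0806] [-10.   -3.7  31.4] 28.884947610433628 93.10423493385315
12.475
```

View pics/chk.png

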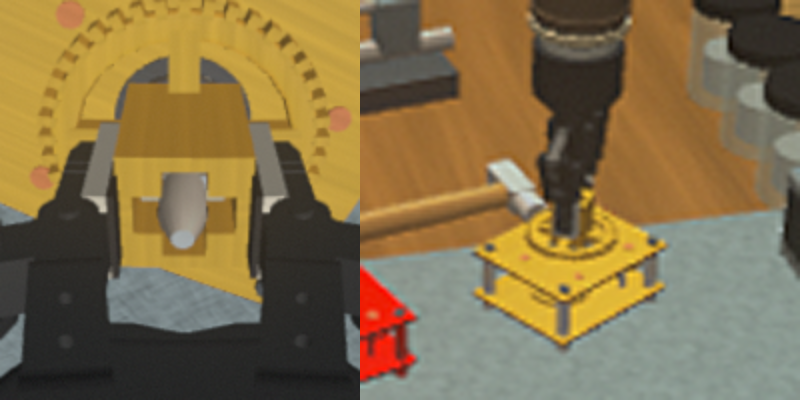

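The picture shows the wheel around the collar, with the arbor tip protruding from the hub. A hard stop came at TCP z = 0.0806, against 0.0805 expected for fully home: force rose from 16 to 31 N with no travel. I'll check that it holds steady and then hand in.

```bash
python3 - <<'E'
from h import *
robot.sleep(.7); p=robot.get_tool_pos(); f=robot.get_wrist_force(); print(p,f,robot.get_time_s())
if p[2]<.0812 and 14<f[2]<45: print(robot.finish_job())
E
```

```text
[0.57966074 0.25960754 0.08052619] [-9.74851136 -4.12307334 30.81830826] 13.325
the job is handed in; nothing more can be done
None
```

The square-hub wheel is meshed on the arbor and pressed to its stop against the spring collar. The gripper was still holding it down with about 31 N when I handed the job in at 13.3 s, and no other wheel or tool was touched.

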